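# Unlock the tea hob and fold its cover upright

## Robot

A 6-joint arm with a two-finger parallel gripper is mounted at the origin on the work surface. World frame = base frame: x ahead of the robot, y to its left, z up, the work surface at z = 0. Lengths are in m, angles in rad, forces in N, time in s.
With the tool pointing down it reaches from about 0.25 to 0.775 m from the base axis. Payload 4 kg.
Tool frame: the origin (TCP) lies at the very end of the fingers, on their centre line; the grasp point (between the pads) lies tcp_to_grasp behind it (tcp_to_grasp is the distance from the TCP to the grasp point, in m); z points along the fingers, y is the direction in which the jaws open and shut (so a half turn about z gives the same grasp; the last joint's range is limited). The gripper opens to 94 mm and grips with 3 to 60 N. Pads are 16 mm wide; open, the fingers measure 119 mm over their backs; the gripper's body (75 mm by 177 mm) begins 78 mm behind the grasp point.
Start: joints at [1.192, 0.087, 1.371, -0, 1.684, -0.103], TCP at [0.15, 0.529, 0.206] pointing down, gripper open.
Joint ranges: [-3.1, 3.1], [-0.76, 2.03], [0.27, 2.55], [-1.08, 4.22], [0.17, 2.65], [-2.57, 2.57]. Speed limits (rad/s): [2.79, 2.79, 3.14, 3.14, 3.14, 3.14].

## Interface

Orientations are given as [roll, pitch, yaw] about the fixed x, y, z axes, in that order (R = Rz(yaw) Ry(pitch) Rx(roll)).
In Python, from bench import * gives the robot as it stands.
- The arm moves only by the tool play_rows, never from a script. Its argument "rows" is a list of rows, each a list of 3 entries, a list of its own where there are three numbers: the finger opening in cm, from 0 to 9.4, then the shift along the world's x, y, z in cm, then the turn, a rotation vector about the world's x, y, z in rad. A call has 1 to 8 rows; each row is the pose to reach, as a shift and turn from the pose commanded when the call began; what a row does not reach only later rows make up. A row lasts 1/12 s, in which the tool goes at most 41.7 mm and 7.16 degrees, less where a joint would pass 70% of its speed; a pose out of reach is approached as far as the arm can. A call with a gripper value outside its range is refused whole. The fingers move at their own pace and stop on an object; the grip force is fixed at half the most. Time passes only in rows, so rows that repeat a pose let the fingers close. It gives the time, the measured TCP pose, the force and the opening at its end, in the units of the state.
- get_obs(): the state, without advancing time (a new reading comes with each control period).
- snapshot(name): name is "scene" or "side" or "wrist"; returns a dict with "pixels" (400x640x3 uint8, red, green, blue), "fx", "fy", "cx", "cy" (pixels), "rvec" (rotation vector, rad) and "tvec" (3), from world to camera coordinates, as OpenCV has them. Camera axes: x right, y down, z forward; pixel columns grow to the right and rows downward; lengths in m; the calibration is good to about 2 mm. A picture is of the moment at which its call begins. There is no depth.
- close_job(): hands the job in, once; it reports no verdict.
Trained networks look in the newest picture that a camera, given by its name, has taken for a name from the list of things; names that differ only in an ending like _2 or _b are one class to them, and where a whole thing is asked for, a point or a joint stands for the part that bears it (a point fixed in the world has none). Each returns a list of dicts, best first, with "confidence" (0 to 1); they miss things now and then, are a little off and sometimes report something else, mostly with a low value. They report only what shows in the picture. A call takes as long as a camera call.
- silhouettes(camera, label): "mask" (400x640 bool, what is visible of it) and "point" ([row, column] in pixels, amid what is visible of it).
The state is a dict: "time": time; "joint_positions": joint angles; "qvel": joint speeds; "joint_torque": joint torques, N m; "tool_pos": TCP position; "ee_rot": TCP orientation; "wrist_force": force on the tool from outside, world axes, zero at the start; "wrist_torque": the same for the moment, N m; "width": finger opening in m.
Only numpy, scipy, OpenCV 4.12 (cv2) and the standard library are available. Lean on these libraries where they do the work, as an engineer would, in place of code of your own. Each camera call takes 0.05 s, during which the arm holds its last target. There are 200 camera calls.

## Task

The flat wooden cover of the tea hob is locked down by the red-handled pin at its front left corner, as the robot sees it. Draw the pin out of its bore and lay it in the brass notch on the left side of the hob, then fold the stiff cover up by its front lip until it stands upright, square to the hob top, and leave it standing there. Do not disturb the teapot, strainer and scoop around it.

Things in the scene. Friction and masses are not known exactly. Their poses are not given: they have to be found in the camera images.
- hob: Tea hob: fixed dark rosewood box, 130 mm deep (x) x 220 mm wide (y) x 50 mm high, under its folded cover. Origin: centre of its underside, on the table; x points from its front (lip, lugs; towards the robot) to its back (hinge), y to its left side (pin, notch), z up. Its place varies; turned up to 0.3 rad.
- bore (a point): Outer mouth of the bore, on its axis, 32 mm above the table, flush with the box's left side; axes as the hob's. The bore, 10 mm wide, runs along the hob's y, 11 mm in front of the front face, through two fixed brass lugs (22 x 34 mm, 8 mm thick, 32 mm over both) and the cover's tongue between them.
- pin: Loose locking pin, 30 g: red flat-sided grip 14 (x) x 24 (y) x 22 mm (z); steel shaft 8 mm thick, 44 mm long, leaving it along the pin's -y. Origin: grip centre, 56 mm from the shaft's tip. At the start the shaft is in the bore and the grip stands out left, some 8 mm off the lug, 31 mm above the table. It is free once drawn 40 mm along the hob's +y.
- pin_shaft (a point): Middle of the pin's shaft, 34 mm from the grip's centre; axes as the pin's.
- notch (a point): Axis of a parked pin, at the brass notch's middle, 32 mm above the table; axes as the hob's. Notch: open-topped channel on the hob's left side, 46 mm along y (23 either way), 12 mm wide, 6 mm walls, flared mouth 15 mm above this point, floor 4 mm below. Shaft lies in it, tip to the hob, grip just outside the outer end: best with grip centre 42 mm left (+y) of here.
- cover (a joint): Cover angle: 0 flat on the hob, 1.571 upright, 1.95 leaning back. Stiff hinge, stays where left (about 5 N at the lip moves it). Rosewood panel 150 mm from hinge to lip, 220 mm wide, 8 mm thick; flat, its underside is 52 mm above the table and the lip overhangs the box front by 20 mm. A brass tongue 20 x 12 mm hangs 36 mm down, 88 to 100 mm left of its middle.
- lip (a point): Middle of the lower edge of the cover's front lip, on the cover's underside; it swings with the cover, axes as the cover's (x from lip to hinge, y left, z out of its top). A fingertip tilted about 40 degrees finds hold under it.
- cover_hinge (a point): Middle of the hinge axis, at the cover's underside at the back of the hob, 150 mm behind the lip; its axes swing with the cover, y along the hinge.
- teapot: Purple clay teapot, 92 mm round, 80 mm high, loose; origin centre of underside.
- strainer: Steel strainer, 68 mm round, 30 mm high, with a handle along its x, loose; origin centre of underside.
- scoop: Bamboo tea scoop, 110 x 36 x 14 mm, loose; origin centre of underside.

How it is judged:
On the way, in this order (a step that is already met when the one before it is completed fails the run):
1. the pin is drawn clear of its bore (y of pin_shaft in the frame of bore above 0.023 m), for 0.05 s.
2. the pin lies in the side notch (x of pin_shaft in the frame of notch between -0.004 and 0.004 m and z of pin_shaft in the frame of notch between -0.004 and 0.004 m and y of pin_shaft in the frame of notch between -0.008 and 0.024 m and angle between the y axis of pin and the y axis of hob, either way round below 0.15 rad), for 0.2 s.
3. the cover stands upright (value of joint cover between 1.47 and 1.67 rad), for 0.2 s.
At the end, for the whole second after the job is handed in: The cover stands still within about 6 degrees of upright (1.47 to 1.67 rad), and the pin rests in the side notch, its shaft along the channel (within 4 mm of its axis, under 9 degrees askew) with its middle 8 mm inward to 24 mm outward of the notch's middle (all of step 2 and all of step 3 and velocity of joint cover between -0.05 and 0.05 rad/s and linear speed of pin below 0.02 m/s); the robot touches nothing.
It fails at once if the teapot, strainer or scoop is pushed more than 25 mm from its place (distance of any of teapot, strainer, scoop from where it was at the start of the episode above 0.025 m).
It also fails if it takes over 58 s, if anything falls off the work surface, if the arm or the gripper's body presses on something with over 40 N, if the wrist force passes 120 N, or if a joint passes its speed limit or range.

## Working session

There is one attempt and no reset: what is moved stays moved. The work goes in short steps, Python scripts to look and compute and a tool call to move; the robot and the scene stay as the last step left them, time stands still between calls to the robot, and variables do not carry over. Pictures are saved under pics/ and viewed, about 8 in all and at most 12, crops included, and the job is handed in when it is done.

Besides the shell and the picture viewer there is one more tool, called after "Call:" in YAML: its name, and indented under it one key for each argument. play_rows: Moves the arm, as the interface text tells. Its arguments: {"type":"object","properties":{"rows":{"type":"array"}},"required":["rows"]}

```bash
ls; mkdir -p pics; cat > h.py <<'E'
from bench import *
import numpy as np, cv2
def snap(n,f=None):
    s=snapshot(n)
    if f: cv2.imwrite('pics/'+f,s['pixels'][:,:,::-1])
    return s
def K(s): return np.array([[s['fx'],0,s['cx']],[0,s['fy'],s['cy']],[0,0,1.]])
def ray(s,uv,z):
    R=cv2.Rodrigues(np.array(s['rvec'],float))[0];t=np.array(s['tvec'],float).ravel()
    c=-R.T@t; d=R.T@np.linalg.inv(K(s))@np.array([uv[0],uv[1],1.])
    return c+d*(z-c[2])/d[2]
def proj(s,P):
    return cv2.projectPoints(np.array(P,float).reshape(-1,3),np.array(s['rvec'],float),np.array(s['tvec'],float),K(s),None)[0].reshape(-1,2)
E
python3 - <<'E'
from h import *
o=get_obs();print(o)
im=[]
for n in ['scene','side']:
    s=snap(n,n+'0.png')
    R=cv2.Rodrigues(np.array(s['rvec'],float))[0];print(n,-R.T@np.array(s['tvec']).ravel(),s['fx'])
    for l in ['hob','pin','cover','teapot','strainer','scoop']:
        for r in silhouettes(n,l)[:2]: 
            p=r['point'];print(l,round(r['confidence'],2),p,r['mask'].sum(),ray(s,(p[1],p[0]),0.03).round(3))
E
```

```text
pics
{'time': 0.0, 'joint_positions': array([ 1.19188261e+00,  8.79757635e-02,  1.37221737e+00, -1.25246251e-05,
        1.68356386e+00, -1.03075343e-01]), 'qvel': array([-0.00103487,  0.00204362, -0.00158901, -0.00011399,  0.00075481,
       -0.00142168]), 'joint_torque': array([-1.56780137e-03, -3.40171087e+01, -3.02427471e+01,  7.15288217e-02,
        3.29885725e-02, -1.67800613e-04]), 'tool_pos': array([0.14959486, 0.52871919, 0.20431152]), 'ee_rot': array([-3.13943852e+00, -2.10313076e-04,  2.86575265e+00]), 'wrist_force': array([ 1.45408265, -0.24459829, -0.90053633]), 'wrist_torque': array([-0.019852  ,  0.00712953, -0.04251003]), 'width': 0.09382871896419975}
scene [ 1.0891123  -0.78275772  0.71317067] 499.4243792978031
hob 0.74 [220.9, 287.5] 5878 [ 0.588 -0.05   0.03 ]
cover 0.63 [214.3, 286.2] 4439 [ 0.572 -0.031  0.03 ]
teapot 0.73 [303.2, 283.7] 2018 [ 0.719 -0.26   0.03 ]
strainer 0.76 [175.1, 341.9] 434 [0.6   0.183 0.03 ]
scoop 0.37 [223.7, 283.8] 5853 [ 0.587 -0.063  0.03 ]
side [ 0.01098021 -0.55030039  0.7890888 ] 485.10107004832213
hob 0.85 [215.9, 335.2] 6335 [ 0.601 -0.049  0.03 ]
cover 0.71 [215.2, 330.9] 5206 [ 0.596 -0.041  0.03 ]
cover 0.36 [216.0, 268.7] 124 [0.501 0.06  0.03 ]
teapot 0.57 [236.5, 449.1] 1495 [ 0.719 -0.27   0.03 ]
strainer 0.87 [172.2, 256.7] 535 [0.586 0.195 0.03 ]
scoop 0.6 [290.1, 389.7] 806 [ 0.52  -0.261  0.03 ]
```

```bash
python3 - <<'E'
import cv2,numpy as np
a=cv2.imread('pics/scene0.png')[130:350,180:420];b=cv2.imread('pics/side0.png')[130:330,200:500]
a=cv2.resize(a,(480,440));b=cv2.resize(b,None,fx=2.6,fy=2.6,interpolation=cv2.INTER_CUBIC)
cv2.imwrite('pics/b.png',b)
E
```

```text
(no output)
```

View pics/b.png

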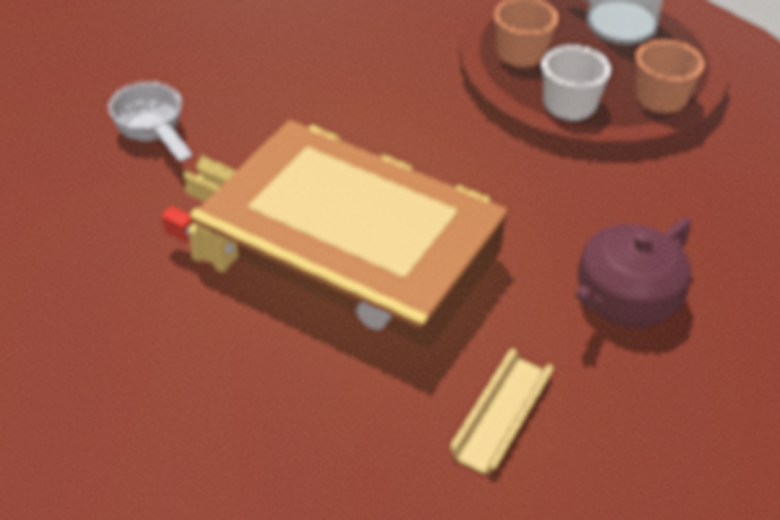

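View pics/scene0.png

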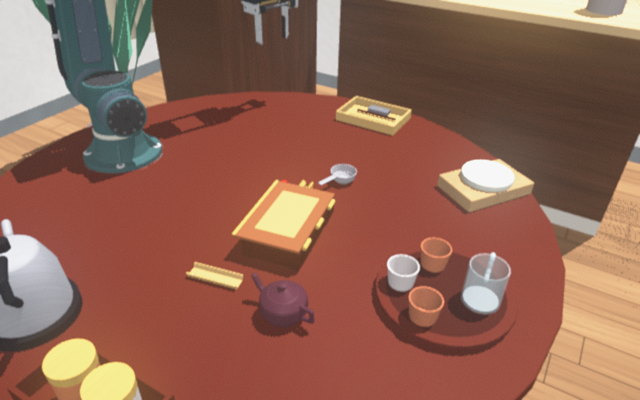

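```bash
python3 - <<'E'
from h import *
s=snap('side')
f=lambda u,v,z:ray(s,(200+u/2.6,130+v/2.6),z)
c=[f(*p,.060) for p in [(291,122),(193,213),(424,322),(506,209)]]
for p in c: print(p.round(4))
BL,FL,FR,BR=c
print(np.linalg.norm(BL-FL),np.linalg.norm(FL-FR),np.linalg.norm(FR-BR))
for d in (BL-FL,BR-FR): print(np.arctan2(d[1],d[0]))
d=FL-FR;print(np.arctan2(-d[0],d[1]))
print('pin',f(176,222,.033),'handle tip',f(185,158,.02), 'notch inner/outer', f(235,172,.047),f(195,182,.047))
r=silhouettes('side','strainer')[0]['mask'];ys,xs=np.nonzero(r);print(xs.min(),xs.max(),ys.min(),ys.max())
print('strainer bowl',f(147,110,.025))
E
```

```text
[0.6388 0.0575 0.06  ]
[0.4979 0.0364 0.06  ]
[ 0.5349 -0.1804  0.06  ]
[ 0.678  -0.1525  0.06  ]
0.1425315535407894 0.21993572084197732 0.14587976299965524
0.14888170819082525
0.19294229110750763
0.16895605805738587
pin [0.49843339 0.06070728 0.033     ] handle tip [0.56971196 0.12717251 0.02      ] notch inner/outer [0.56710695 0.05748395 0.047     ] [0.53442465 0.07387118 0.047     ]
243 271 162 189
strainer bowl [0.58886572 0.20027363 0.025     ]
```

Call:
play_rows:
  rows:
    - [9.4, [17, -22, 2], [0, 0, -0.56]]
    - [9.4, [17, -22, 2], [0, 0, -0.56]]
    - [9.4, [17, -22, 2], [0, 0, -0.56]]
    - [9.4, [17, -22, 2], [0, 0, -0.56]]
    - [9.4, [17, -22, 2], [0, 0, -0.56]]
    - [9.4, [17, -22, 2], [0, 0, -0.56]]
    - [9.4, [17, -22, 2], [0, 0, -0.56]]
    - [9.4, [17, -22, 2], [0, 0, -0.56]]

```text
time: 1.47
tool_pos: [0.3228, 0.3057, 0.2263]
ee_rot: [3.14, 0.003, 2.299]
wrist_force: [-0.5, 0.1, -0.1]
width: 0.0943
```

Call:
play_rows:
  rows:
    - [9.4, [18, -23, 0], [0, 0, -0.56]]
    - [9.4, [18, -23, 0], [0, 0, -0.56]]
    - [9.4, [18, -23, 0], [0, 0, -0.56]]
    - [9.4, [18, -23, 0], [0, 0, -0.56]]
    - [9.4, [18, -23, 0], [0, 0, -0.56]]
    - [9.4, [18, -23, 0], [0, 0, -0.56]]
    - [9.4, [18, -23, 0], [0, 0, -0.56]]
    - [9.4, [18, -23, 0], [0, 0, -0.56]]

```text
time: 2.13
tool_pos: [0.5029, 0.0743, 0.2243]
ee_rot: [-3.141, 0.003, 1.739]
wrist_force: [-0.2, -0.5, 0.4]
width: 0.0941
```

```bash
python3 - <<'E'
from h import *
o=get_obs();print(o['tool_pos'],o['ee_rot'],o['wrist_force'],tcp_to_grasp if 'tcp_to_grasp' in globals() else None)
s=snap('wrist','w1.png')
for l in ['pin','hob','strainer','cover']:
    for r in silhouettes('wrist',l)[:2]: print(l,round(r['confidence'],2),r['point'],r['mask'].sum())
np.save('w1.npy',s,allow_pickle=True)
E
```

```text
[0.50288475 0.07432301 0.22433546] [-3.14133445e+00  2.82930073e-03  1.73868030e+00] [-0.18897262 -0.45814696  0.39697843] 0.0188
pin 0.75 [188.4, 316.8] 267
hob 0.97 [256.0, 361.8] 14546
strainer 0.87 [80.3, 409.9] 3389
cover 0.88 [266.7, 366.8] 12592
```

View pics/w1.png

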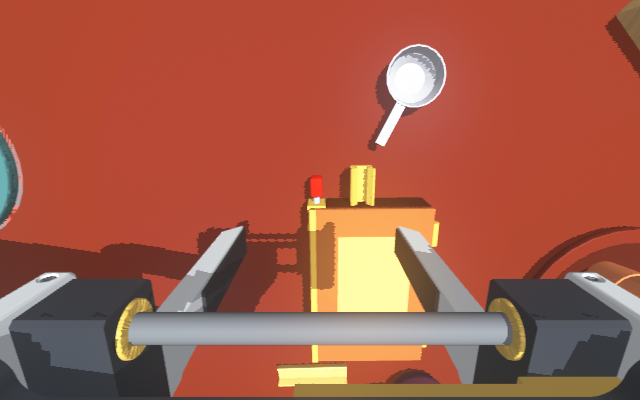

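```bash
python3 - <<'E'
import cv2
a=cv2.imread('pics/w1.png')[140:240,290:450]
cv2.imwrite('pics/w1c.png',cv2.resize(a,None,fx=5,fy=5,interpolation=cv2.INTER_CUBIC))
E
```

```text
(no output)
```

View pics/w1c.png

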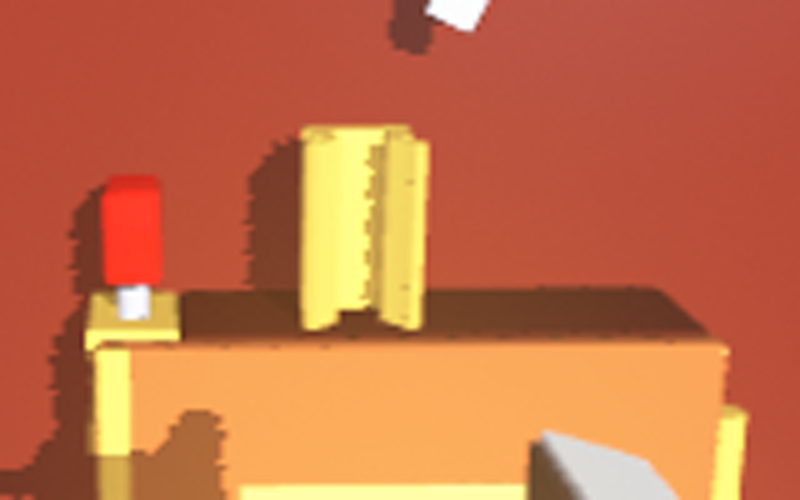

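```bash
cat >> h.py <<'E'
def loc(p,O,yaw):
    d=np.array(p)[:2]-O; c,s=np.cos(yaw),np.sin(yaw); return np.array([c*d[0]+s*d[1],-s*d[0]+c*d[1]])
E
python3 - <<'E'
from h import *
s=np.load('w1.npy',allow_pickle=True).item()
f=lambda u,v,z:ray(s,(290+u/5,140+v/5),z)
FL=f(95,344,.06);BL=f(727,346,.06)
d=BL-FL;yaw=np.arctan2(d[1],d[0]);print('cov',FL,BL,np.linalg.norm(d),yaw)
c,sn=np.cos(yaw),np.sin(yaw);ex=np.array([c,sn]);ey=np.array([-sn,c])
O=FL[:2]+.085*ex-.11*ey;print('hob',O)
for n,p in dict(pinFL=f(103,285,.042),pinFR=f(160,285,.042),pinBL=f(103,190,.042),pinBR=f(160,190,.042),
 nTL=f(302,130,.047),nBL=f(303,328,.047),nTR=f(428,143,.047),nBR=f(422,328,.047),sBot=f(118,320,.032),sB2=f(150,320,.032),handle=f(472,30,.02),hL=f(427,12,.02)).items(): print(n,p.round(4),(loc(p,O,yaw)*1000).round(1))
R=cv2.Rodrigues(np.array(s['rvec'],float))[0];print('cam',-R.T@np.array(s['tvec']).ravel(),R[2])
E
```

```text
cov [0.49435996 0.03826692 0.06      ] [0.64155592 0.06282053 0.06      ] 0.14922979261253336 0.16528711760548997
hob [ 0.59630041 -0.05624838]
pinFL [0.4942 0.0477 0.042 ] [-83.6 119.3]
pinFR [0.508 0.05  0.042] [-69.6 119.4]
pinBL [0.4904 0.0713 0.042 ] [-83.5 143.2]
pinBR [0.504  0.0736 0.042 ] [-69.7 143.2]
nTL [0.5343 0.0945 0.047 ] [-36.4 158.9]
nBL [0.544  0.0465 0.047 ] [-34.7 110. ]
nTR [0.5642 0.0964 0.047 ] [ -6.5 155.9]
nBR [0.5727 0.0514 0.047 ] [ -5.6 110.1]
sBot [0.4996 0.0363 0.032 ] [-80.2 107.2]
sB2 [0.5076 0.0377 0.032 ] [-72.  107.2]
handle [0.5745 0.1219 0.02  ] [  7.8 179.3]
hL [0.5625 0.1244 0.02  ] [ -3.6 183.7]
cam [0.48846254 0.15255348 0.40427544] [ 0.04523672 -0.2712383  -0.96144861]
```

Call:
play_rows:
  rows:
    - [3, [-0.35, -1.55, -4], [0, 0, 0]]
    - [3, [-0.35, -1.55, -8], [0, 0, 0]]
    - [3, [-0.35, -1.55, -11], [0, 0, 0]]
    - [3, [-0.35, -1.55, -14], [0, 0, 0]]
    - [3, [-0.35, -1.55, -15], [0, 0, 0]]
    - [3, [-0.35, -1.55, -15], [0, 0, 0]]
    - [3, [-0.35, -1.55, -15], [0, 0, 0]]
    - [3, [-0.35, -1.55, -15], [0, 0, 0]]

```text
time: 3.05
tool_pos: [0.4979, 0.0644, 0.0782]
ee_rot: [3.137, 0.001, 1.747]
wrist_force: [0.7, 0.2, 0.9]
width: 0.0442
```

```bash
python3 - <<'E'
from h import *
o=get_obs();print(o['tool_pos'],o['ee_rot'],o['width'])
s=snap('wrist','w2.png')
for r in silhouettes('wrist','pin')[:2]:
    ys,xs=np.nonzero(r['mask']);print(r['confidence'],r['point'],xs.min(),xs.max(),ys.min(),ys.max())
O=np.array([.5963,-.0562]);y=.1655
print(proj(s,[.4993,.0607,.031]),'tcp',loc(o['tool_pos'],O,y))
E
```

```text
[0.49793336 0.06443306 0.0781983 ] [3.13687714e+00 6.65470993e-04 1.74696468e+00] 0.04422076710079108
0.81 [225.0, 322.2] 313 331 202 248
[[322.29183414 219.14306412]] tcp [-0.07714881  0.13519021]
```

View pics/w2.png

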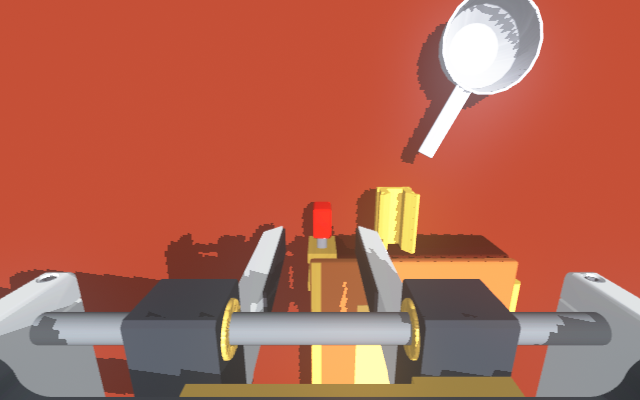

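Call:
play_rows:
  rows:
    - [3, [0, 0, 0], [0, 0, 0]]
    - [3, [0, 0, 0], [0, 0, 0]]
    - [3, [0, 0, 0], [0, 0, 0]]
    - [3, [0, 0, 0], [0, 0, 0]]

```text
time: 3.48
tool_pos: [0.4965, 0.0636, 0.0758]
ee_rot: [3.141, 0.0, 1.746]
wrist_force: [0.1, -0.3, 0.1]
width: 0.0299
```

Call:
play_rows:
  rows:
    - [3, [0.3, -0.45, -1], [0, 0, -0.01]]
    - [3, [0.3, -0.45, -3], [0, 0, -0.01]]
    - [3, [0.3, -0.45, -5], [0, 0, -0.01]]
    - [3, [0.3, -0.45, -6], [0, 0, -0.01]]
    - [3, [0.3, -0.45, -6], [0, 0, -0.01]]
    - [3, [0.3, -0.45, -6], [0, 0, -0.01]]
    - [3, [0.3, -0.45, -6], [0, 0, -0.01]]
    - [3, [0.3, -0.45, -6], [0, 0, -0.01]]

```text
time: 4.15
tool_pos: [0.5005, 0.0592, 0.0168]
ee_rot: [3.139, 0.0, 1.736]
wrist_force: [0.3, -0.1, -0.4]
width: 0.0297
```

Call:
play_rows:
  rows:
    - [1.2, [0, 0, 0], [0, 0, 0]]
    - [1.2, [0, 0, 0], [0, 0, 0]]
    - [1.2, [0, 0, 0], [0, 0, 0]]
    - [1.2, [0, 0, 0], [0, 0, 0]]
    - [1.2, [0, 0, 0], [0, 0, 0]]
    - [1.2, [0, 0, 0], [0, 0, 0]]
    - [1.2, [0, 0, 0], [0, 0, 0]]
    - [1.2, [0, 0, 0], [0, 0, 0]]

```text
time: 4.82
tool_pos: [0.5, 0.0593, 0.0161]
ee_rot: [3.14, 0.0, 1.736]
wrist_force: [1.3, 0.1, 4.0]
width: 0.0136
```

Call:
play_rows:
  rows:
    - [1.0, [-0.1, 0.6, 0], [0, 0, 0]]
    - [1.0, [-0.2, 1.2, 0], [0, 0, 0]]
    - [1.0, [-0.3, 1.8, 0], [0, 0, 0]]
    - [1.0, [-0.4, 2.4, 0], [0, 0, 0]]
    - [1.0, [-0.5, 3.0, 0], [0, 0, 0]]
    - [1.0, [-0.6, 3.6, 0], [0, 0, 0]]
    - [1.0, [-0.7, 4.2, 0], [0, 0, 0]]
    - [1.0, [-0.8, 4.8, 0], [0, 0, 0]]

```text
time: 5.48
tool_pos: [0.4895, 0.1084, 0.0143]
ee_rot: [-3.138, -0.001, 1.736]
wrist_force: [0.4, 0.5, 0.3]
width: 0.0137
```

Call:
play_rows:
  rows:
    - [1.0, [0, 0, 0], [0, 0, 0]]
    - [1.0, [0, 0, 0], [0, 0, 0]]
    - [1.0, [0, 0, 1], [0, 0, 0]]
    - [1.0, [0, 0, 2], [0, 0, 0]]
    - [1.0, [0, 0, 3], [0, 0, 0]]
    - [1.0, [0, 0, 3.5], [0, 0, 0]]
    - [1.0, [0, 0, 3.5], [0, 0, 0]]
    - [1.0, [0, 0, 3.5], [0, 0, 0]]

```text
time: 6.15
tool_pos: [0.4919, 0.1071, 0.0514]
ee_rot: [3.14, 0.0, 1.736]
wrist_force: [-0.2, 0.8, -0.7]
width: 0.0136
```

```bash
python3 - <<'E'
from h import *
o=get_obs();print(o['tool_pos'],o['ee_rot'],o['width'],o['wrist_force'])
s=snap('wrist','w3.png')
cv2.imwrite('pics/w3c.png',cv2.resize(s['pixels'][100:300,240:480,::-1],None,fx=3,fy=3,interpolation=cv2.INTER_CUBIC))
O=np.array([.5963,-.0562]);y=.1655
print('tcp',loc(o['tool_pos'],O,y))
c,n=np.cos(y),np.sin(y)
P=lambda a,b,z:[O[0]+c*a-n*b,O[1]+n*a+c*b,z]
z=o['tool_pos'][2]+.0188-.004; x=loc(o['tool_pos'],O,y)*1e-0
g=[x[0],x[1]+.0017]
print((proj(s,[P(g[0],g[1],z),P(g[0],g[1]-.012,z),P(g[0],g[1]-.056,z)])-[240,100])*3)
E
```

```text
[0.4918741  0.10713804 0.05144962] [3.13968803e+00 1.27411795e-04 1.73550345e+00] 0.013570970901019268 [-0.24354322  0.77020632 -0.66321797]
tcp [-0.07608983  0.1783099 ]
[[246.60955002 439.37649401]
 [246.51500812 494.63768712]
 [246.19541083 681.44721793]]
```

View pics/w3c.png

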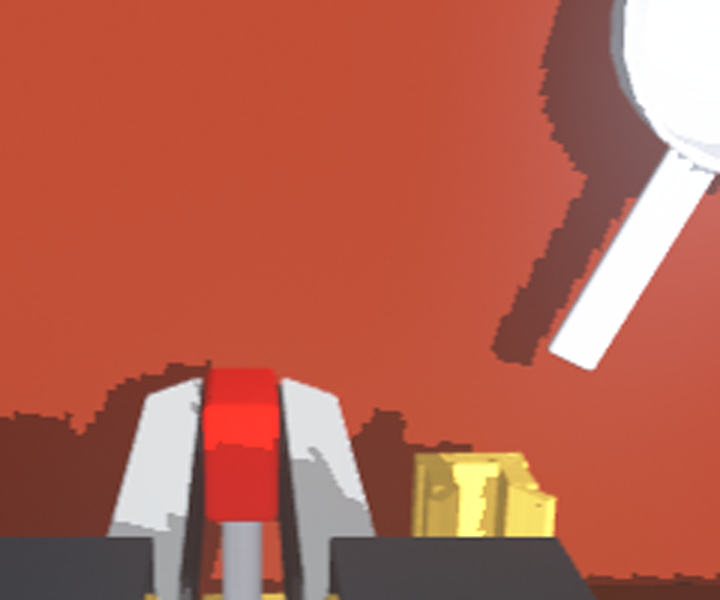

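```bash
python3 - <<'E'
from h import *
O=np.array([.5963,-.0562]);y=.1655
s1=np.load('w1.npy',allow_pickle=True).item();s=snap('wrist')
f=lambda u,v,z:loc(ray(s,(240+u/3,100+v/3),z),O,y).round(4)
o=get_obs();zt=o['tool_pos'][2]+.0188-.004+.011
print(loc(o['tool_pos'],O,y),'grip in/out',f(241,520,zt),f(241,405,zt),f(206,430,zt),f(277,430,zt))
print('tilt: shaft',f(242,522,zt-.011),f(242,595,zt-.011))
for z in(.01,.02,.03): print(z,f(548,350,z),f(595,370,z),loc(ray(s1,(290+427/5,140+12/5),z),O,y),loc(ray(s1,(290+472/5,140+30/5),z),O,y))
print('notch',f(415,453,.047),f(555,495,.047),f(524,453,.047))
E
```

```text
[-0.07692174  0.17841718] grip in/out [-0.0777  0.1685] [-0.0777  0.1918] [-0.0841  0.1869] [-0.0711  0.1869]
tilt: shaft [-0.0775  0.1617] [-0.0775  0.1448]
0.01 [0.0004 0.1788] [0.0129 0.1734] [-0.00177168  0.18260727] [0.00995091 0.178092  ]
0.02 [-0.0032  0.1824] [0.0088 0.1772] [-0.00355218  0.18364866] [0.00787308 0.17924792]
0.03 [-0.0067  0.1859] [0.0047 0.181 ] [-0.00533269  0.18469005] [0.00579525 0.18040383]
notch [-0.0396  0.1682] [-0.0081  0.158 ] [-0.0158  0.1681]
```

Call:
play_rows:
  rows:
    - [1.0, [1.2, 0, 0], [0, 0, 0]]
    - [1.0, [2.4, 0, 0], [0, 0, 0]]
    - [1.0, [3.6, 0, 0], [0, 0, 0]]
    - [1.0, [4.8, 0, 0], [0, 0, 0]]
    - [1.0, [5.75, -0.05, 0], [0, 0, 0]]
    - [1.0, [5.75, -0.05, 0], [0, 0, 0]]
    - [1.0, [5.75, -0.05, 0], [0, 0, 0]]
    - [1.0, [5.75, -0.05, 0], [0, 0, 0]]

```text
time: 6.92
tool_pos: [0.548, 0.1067, 0.05]
ee_rot: [-3.14, -0.0, 1.736]
wrist_force: [-0.4, 0.4, -0.5]
width: 0.0137
```

```bash
python3 - <<'E'
from h import *
o=get_obs()
s=snap('wrist');np.save('w4.npy',s,allow_pickle=True)
cv2.imwrite('pics/w4c.png',cv2.resize(s['pixels'][150:330,240:440,::-1],None,fx=3.5,fy=3.5,interpolation=cv2.INTER_CUBIC))
O=np.array([.5963,-.0562]);y=.1655
print('tcp',o['tool_pos'],loc(o['tool_pos'],O,y))
E
```

```text
tcp [0.54801472 0.10672648 0.05003713] [-0.0207841   0.16865506]
```

View pics/w4c.png

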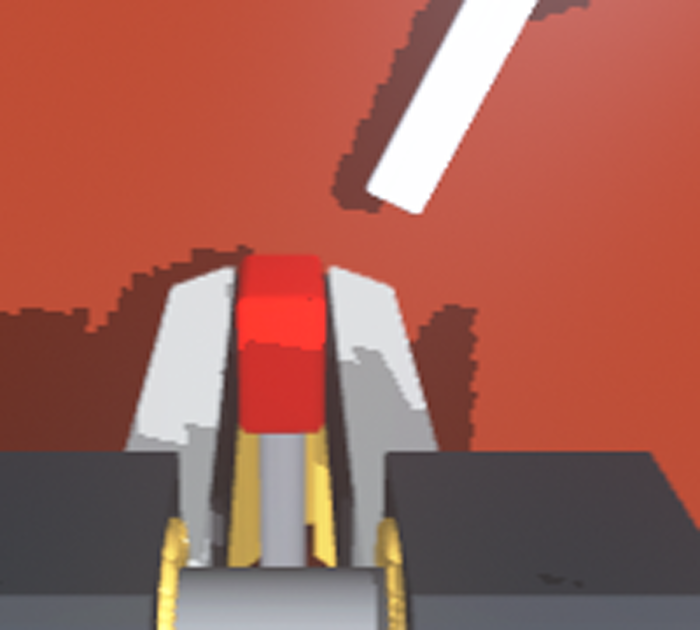

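Call:
play_rows:
  rows:
    - [1.0, [0, 0, -0.8], [0, 0, 0]]
    - [1.0, [0, 0, -1.4], [0, 0, 0]]
    - [1.0, [0, 0, -2.0], [0, 0, 0]]
    - [1.0, [0, 0, -2.5], [0, 0, 0]]
    - [1.0, [0, 0, -2.8], [0, 0, 0]]
    - [1.0, [0, 0, -3.0], [0, 0, 0]]
    - [1.0, [0, 0, -3.0], [0, 0, 0]]
    - [1.0, [0, 0, -3.0], [0, 0, 0]]

```text
time: 7.63
tool_pos: [0.5489, 0.1067, 0.0205]
ee_rot: [3.141, -0.0, 1.736]
wrist_force: [0.1, -1.0, -0.3]
width: 0.0137
```

Call:
play_rows:
  rows:
    - [1.0, [0, 0, -0.1], [0, 0, 0]]
    - [1.0, [0, 0, -0.2], [0, 0, 0]]
    - [1.0, [0, 0, -0.3], [0, 0, 0]]
    - [1.0, [0, 0, -0.3], [0, 0, 0]]
    - [1.0, [0, 0, -0.3], [0, 0, 0]]
    - [1.0, [0, 0, -0.3], [0, 0, 0]]

```text
time: 8.13
tool_pos: [0.5488, 0.1067, 0.0176]
ee_rot: [3.141, 0.0, 1.736]
wrist_force: [-0.5, 1.1, -0.6]
width: 0.0137
```

Call:
play_rows:
  rows:
    - [2.0, [0, 0, -0.05], [0, 0, 0]]
    - [2.0, [0, 0, -0.05], [0, 0, 0]]
    - [2.0, [0, 0, -0.05], [0, 0, 0]]
    - [2.0, [0, 0, -0.05], [0, 0, 0]]
    - [2.0, [0, 0, -0.05], [0, 0, 0]]
    - [2.0, [0, 0, -0.05], [0, 0, 0]]

```text
time: 8.63
tool_pos: [0.5488, 0.1067, 0.0171]
ee_rot: [3.141, 0.0, 1.736]
wrist_force: [-0.3, 0.6, 0.4]
width: 0.0199
```

Call:
play_rows:
  rows:
    - [2.0, [0, 0, 1], [0, 0, 0]]
    - [2.0, [0, 0, 3], [0, 0, 0]]
    - [2.0, [0, 0, 5], [0, 0, 0]]
    - [2.0, [0, 0, 9], [0, 0, 0]]
    - [2.0, [0, 0, 13], [0, 0, 0]]
    - [2.0, [0, 0, 14], [0, 0, 0]]
    - [2.0, [0, 0, 14], [0, 0, 0]]
    - [2.0, [0, 0, 14], [0, 0, 0]]

```text
time: 9.3
tool_pos: [0.5491, 0.1068, 0.1577]
ee_rot: [3.14, 0.0, 1.736]
wrist_force: [0.1, -0.9, 0.2]
width: 0.02
```

```bash
python3 - <<'E'
from h import *
o=get_obs();print(o['joint_positions'].round(3),o['width'])
s=snap('wrist');np.save('w5.npy',s,allow_pickle=True)
cv2.imwrite('pics/w5c.png',cv2.resize(s['pixels'][120:320,240:440,::-1],None,fx=3,fy=3,interpolation=cv2.INTER_CUBIC))
O=np.array([.5963,-.0562]);y=.1655
print('tcp',o['tool_pos'],loc(o['tool_pos'],O,y))
E
```

```text
[ 0.091  0.121  1.429  0.     1.59  -0.074] 0.01997755641226961
tcp [0.54908145 0.10676614 0.15773825] [-0.01972542  0.16851843]
```

View pics/w5c.png

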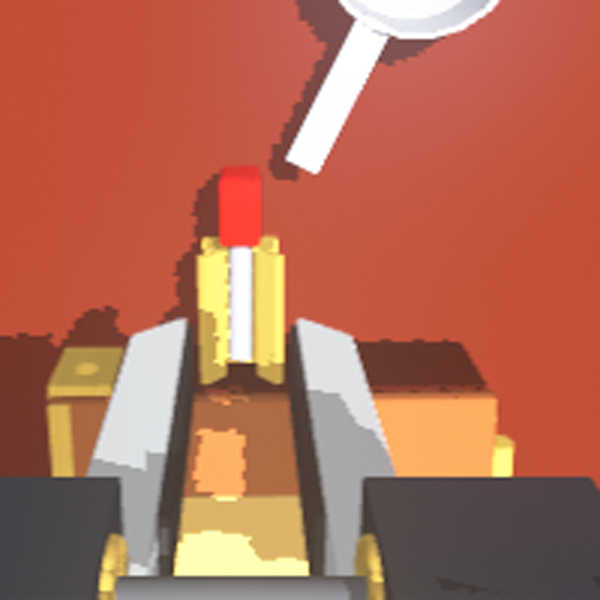

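```bash
cat > plan.py <<'E'
from h import *
O=np.array([.5963,-.0562]);yaw=.1655
c,n=np.cos(yaw),np.sin(yaw)
def W(x,y,z): return np.array([O[0]+c*x-n*y,O[1]+n*x+c*y,z])
phi=np.radians(40);a=np.array([np.cos(phi),np.sin(phi)]);b=np.array([-np.sin(phi),np.cos(phi)])
def tcp(th,m=.009,y=.025):
    L=np.array([.065,.052])+.15*np.array([-np.cos(th),np.sin(th)])
    C=L-m*b if th<np.radians(50) else L+m*np.array([np.cos(th),-np.sin(th)])
    T=C-.008*a; return W(T[0],y,T[1])
E
python3 - <<'E'
from plan import *
s=snap('side')
p0=ray(s,(200+373/2.6,130+315/2.6),.03)
for z in(.0,.015,.03,.045):print(z,loc(ray(s,(200+373/2.6,130+315/2.6),z),O,yaw))
print(get_obs()['tool_pos'],W(-.14,.025,.16))
for t in range(0,91,10): print(t,(tcp(np.radians(t))*100).round(2))
print('per cm local x:',c,n)
E
```

```text
0.0 [-0.04995272 -0.05033424]
0.015 [-0.06152499 -0.05680853]
0.03 [-0.07309727 -0.06328282]
0.045 [-0.08466954 -0.06975712]
[0.54750639 0.10656562 0.15468251] [ 0.45409431 -0.05460597  0.16      ]
0 [50.8  -4.56  4.  ]
10 [51.03 -4.52  6.6 ]
20 [51.69 -4.41  9.13]
30 [52.78 -4.23 11.5 ]
40 [54.26 -3.98 13.64]
50 [56.09 -3.68 15.49]
60 [58.07 -3.35 16.9 ]
70 [60.27 -2.98 17.94]
80 [62.61 -2.59 18.57]
90 [65.02 -2.18 18.79]
per cm local x: 0.9863361058819825 0.16474551961606282
```

Call:
play_rows:
  rows:
    - [0, [-9.3, -8, 2], [0, 0, 0.79]]
    - [0, [-9.3, -8, 2], [0, 0, 0.79]]
    - [0, [-9.3, -8, 2], [0, 0, 0.79]]
    - [0, [-9.3, -8, 2], [0, 0, 0.79]]
    - [0, [-9.3, -8, 2], [0, 0, 0.79]]
    - [0, [-9.3, -8, 2], [0, 0, 0.79]]
    - [0, [-9.3, -8, 2], [0, 0, 0.79]]
    - [0, [-9.3, -8, 2], [0, 0, 0.79]]

```text
time: 10.07
tool_pos: [0.4544, 0.0267, 0.1744]
ee_rot: [-3.139, -0.004, 2.526]
wrist_force: [-0.5, 0.5, 0.3]
width: 0.0004
```

Call:
play_rows:
  rows:
    - [0, [0, -8, 0], [0, 0, 0.78]]
    - [0, [0, -8, 0], [0, 0, 0.78]]
    - [0, [0, -8, 0], [0, 0, 0.78]]
    - [0, [0, -8, 0], [0, 0, 0.78]]
    - [0, [0, -8, 0], [0, 0, 0.78]]
    - [0, [0, -8, 0], [0, 0, 0.78]]
    - [0, [0, -8, 0], [0, 0, 0.78]]
    - [0, [0, -8, 0], [0, 0, 0.78]]

```text
time: 10.73
tool_pos: [0.455, -0.0531, 0.1751]
ee_rot: [3.14, -0.003, -2.978]
wrist_force: [0.7, 0.0, 0.6]
width: 0.0002
```

Call:
play_rows:
  rows:
    - [0, [0, 0, 0], [0.115, -0.688, 0]]
    - [0, [0, 0, 0], [0.115, -0.688, 0]]
    - [0, [0, 0, 0], [0.115, -0.688, 0]]
    - [0, [0, 0, 0], [0.115, -0.688, 0]]
    - [0, [0, 0, 0], [0.115, -0.688, 0]]
    - [0, [0, 0, 0], [0.115, -0.688, 0]]
    - [0, [0, 0, 0], [0.115, -0.688, 0]]
    - [0, [0, 0, 0], [0.115, -0.688, 0]]

```text
time: 11.4
tool_pos: [0.4547, -0.0536, 0.1754]
ee_rot: [3.137, 0.695, -2.984]
wrist_force: [0.2, 0.4, 0.2]
width: 0.0005
```

```bash
python3 - <<'E'
from plan import *
from scipy.spatial.transform import Rotation as Ro
o=get_obs();R=Ro.from_euler('xyz',o['ee_rot']).as_matrix()
e=np.array([c,n,0]);l=np.array([-n,c,0])
print(o['tool_pos'],'z',R[:,2]@e,R[:,2]@l,R[2,2],'y',R[:,1]@e,R[:,1]@l,R[2,1]); print(o['joint_positions'].round(2))
T0=tcp(0);print('pre',W(-.125,.025,T0[2]),'in',T0)
E
```

```text
[ 0.45471905 -0.05357235  0.17541546] z 0.6402071498170187 -0.0002615757263363147 -0.768202276032367 y 0.004687515467973482 0.9999826552690376 0.0035660005360142327
[-0.6  -0.62  2.14  0.51  1.14 -2.43]
pre [ 0.46888935 -0.05213479  0.0399633 ] in [ 0.50800422 -0.04560152  0.0399633 ]
```

Call:
play_rows:
  rows:
    - [0, [1, 1, 0], [0, 0, 0]]
    - [0, [2, 2, 0], [0, 0, 0]]
    - [0, [3, 3, 0], [0, 0, 0]]
    - [0, [3.4, 3.5, 0], [0, 0, 0]]
    - [0, [3.4, 3.5, 0], [0, 0, 0]]
    - [0, [3.4, 3.5, 0], [0, 0, 0]]

```text
time: 11.9
tool_pos: [0.4903, -0.0176, 0.1773]
ee_rot: [3.14, 0.696, -2.976]
wrist_force: [0.2, -0.8, -0.3]
width: 0.0006
```

```bash
python3 - <<'E'
from plan import *
o=get_obs();print(o['joint_positions'].round(2),o['tool_pos'],loc(o['tool_pos'],O,yaw),W(-.1,.055,.04))
E
```

```text
[-0.41 -0.55  2.1   0.42  1.02 -2.26] [ 0.49032179 -0.01762576  0.17727382] [-0.0981752  0.0555066] [ 0.48860539 -0.01842607  0.04      ]
```

Call:
play_rows:
  rows:
    - [0, [-0.2, -0.05, -3], [0, 0, 0]]
    - [0, [-0.2, -0.05, -6], [0, 0, 0]]
    - [0, [-0.2, -0.05, -9], [0, 0, 0]]
    - [0, [-0.2, -0.05, -12], [0, 0, 0]]
    - [0, [-0.2, -0.05, -14], [0, 0, 0]]
    - [0, [-0.2, -0.05, -14], [0, 0, 0]]
    - [0, [-0.2, -0.05, -14], [0, 0, 0]]
    - [0, [-0.2, -0.05, -14], [0, 0, 0]]

```text
time: 12.57
tool_pos: [0.489, -0.0197, 0.039]
ee_rot: [-3.141, 0.7, -2.978]
wrist_force: [-0.4, -0.5, 0.7]
width: 0.0003
```

```bash
python3 - <<'E'
from plan import *
o=get_obs();print(o['joint_positions'].round(2),o['tool_pos'],loc(o['tool_pos'],O,yaw))
for t in range(0,91,10): print(t,((tcp(np.radians(t),y=.055)-o['tool_pos'])*100).round(2))
s=snap('side')
cv2.imwrite('pics/s1.png',cv2.resize(s['pixels'][100:300,200:440,::-1],None,fx=3,fy=3,interpolation=cv2.INTER_CUBIC))
E
```

```text
[-0.42 -0.39  2.3   0.58  0.71 -2.5 ] [ 0.48900456 -0.01966122  0.03903208] [-0.09980976  0.05371596]
0 [1.41 0.36 0.09]
10 [1.63 0.4  2.7 ]
20 [2.3  0.51 5.22]
30 [3.39 0.7  7.59]
40 [4.87 0.94 9.73]
50 [ 6.69  1.25 11.58]
60 [ 8.68  1.58 12.99]
70 [10.87  1.95 14.03]
80 [13.22  2.34 14.67]
90 [15.63  2.74 14.88]
```

View pics/s1.png

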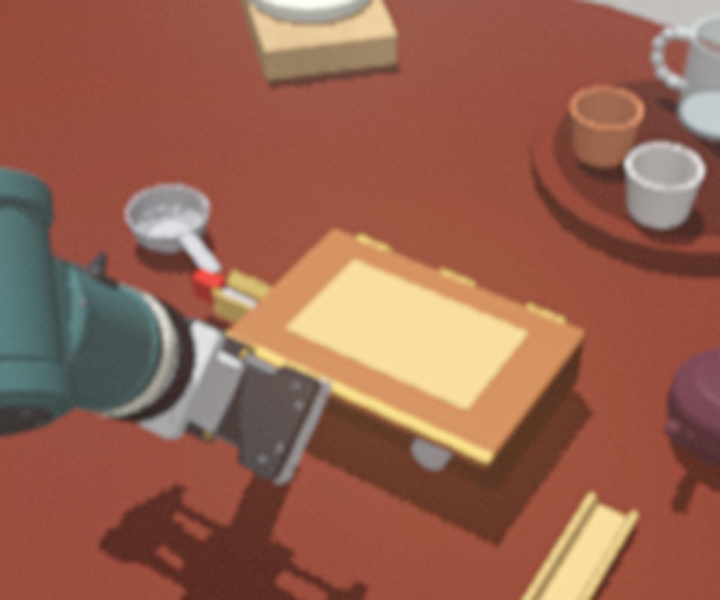

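Call:
play_rows:
  rows:
    - [0, [0.5, 0.1, 0], [0, 0, 0]]
    - [0, [1.0, 0.2, 0], [0, 0, 0]]
    - [0, [1.4, 0.25, 0], [0, 0, 0]]
    - [0, [1.4, 0.25, 0.1], [0, 0, 0]]
    - [0, [1.4, 0.25, 0.5], [0, 0, 0]]
    - [0, [1.5, 0.25, 1.0], [0, 0, 0]]
    - [0, [1.55, 0.25, 1.4], [0, 0, 0]]
    - [0, [1.55, 0.25, 1.8], [0, 0, 0]]

```text
time: 13.28
tool_pos: [0.5013, -0.0155, 0.0528]
ee_rot: [3.138, 0.693, -2.978]
wrist_force: [-3.9, -0.2, -5.1]
width: 0.0006
```

```bash
python3 - <<'E'
from plan import *
o=get_obs();print(o['joint_positions'].round(2),o['tool_pos'],loc(o['tool_pos'],O,yaw),o['wrist_force'])
for t in range(0,91,5): print(t,((tcp(np.radians(t),y=.055)-o['tool_pos'])*100).round(2))
E
```

```text
[-0.39 -0.38  2.26  0.53  0.72 -2.43] [ 0.50127987 -0.0155333   0.05284372] [-0.08702213  0.05576517] [-3.90370615 -0.19100478 -5.09358654]
0 [ 0.18 -0.05 -1.29]
5 [ 0.23 -0.04  0.02]
10 [ 0.4  -0.01  1.32]
15 [0.68 0.04 2.59]
20 [1.07 0.1  3.84]
25 [1.56 0.18 5.05]
30 [2.16 0.28 6.21]
35 [2.85 0.4  7.32]
40 [3.64 0.53 8.35]
45 [4.51 0.68 9.32]
50 [ 5.46  0.83 10.2 ]
55 [ 6.43  1.   10.95]
60 [ 7.45  1.17 11.61]
65 [ 8.53  1.35 12.18]
70 [ 9.65  1.53 12.65]
75 [10.8   1.73 13.02]
80 [11.99  1.92 13.29]
85 [13.19  2.13 13.45]
90 [14.4   2.33 13.5 ]
```

Call:
play_rows:
  rows:
    - [0, [0.2, 0.1, 0.9], [0, 0, 0]]
    - [0, [0.4, 0.1, 1.8], [0, 0, 0]]
    - [0, [0.65, 0.15, 2.7], [0, 0, 0]]
    - [0, [0.95, 0.2, 3.6], [0, 0, 0]]
    - [0, [1.3, 0.25, 4.5], [0, 0, 0]]
    - [0, [1.8, 0.3, 5.4], [0, 0, 0]]
    - [0, [2.1, 0.35, 5.9], [0, 0, 0]]
    - [0, [2.1, 0.35, 5.9], [0, 0, 0]]

```text
time: 13.95
tool_pos: [0.524, -0.0122, 0.115]
ee_rot: [3.139, 0.697, -2.977]
wrist_force: [-5.4, -0.2, -0.4]
width: 0.0006
```

```bash
python3 - <<'E'
from plan import *
o=get_obs();print(o['joint_positions'].round(2),o['tool_pos'],loc(o['tool_pos'],O,yaw),o['wrist_force'])
for t in range(20,96,5): print(t,((tcp(np.radians(t),y=.055)-o['tool_pos'])*100).round(2))
s=snap('side')
cv2.imwrite('pics/s2.png',cv2.resize(s['pixels'][80:280,200:440,::-1],None,fx=3,fy=3,interpolation=cv2.INTER_CUBIC))
E
```

```text
[-0.35 -0.4   2.14  0.45  0.83 -2.29] [ 0.52397032 -0.0121614   0.11497938] [-0.06408622  0.05535286] [-5.43392012 -0.15818768 -0.40270224]
20 [-1.2  -0.24 -2.37]
25 [-0.7  -0.15 -1.16]
30 [-0.11 -0.05 -0.  ]
35 [0.58 0.06 1.1 ]
40 [1.37 0.19 2.14]
45 [2.24 0.34 3.1 ]
50 [3.19 0.5  3.99]
55 [4.16 0.66 4.74]
60 [5.18 0.83 5.4 ]
65 [6.26 1.01 5.97]
70 [7.38 1.2  6.44]
75 [8.53 1.39 6.81]
80 [9.72 1.59 7.07]
85 [10.92  1.79  7.23]
90 [12.13  1.99  7.29]
95 [13.35  2.19  7.23]
```

View pics/s2.png

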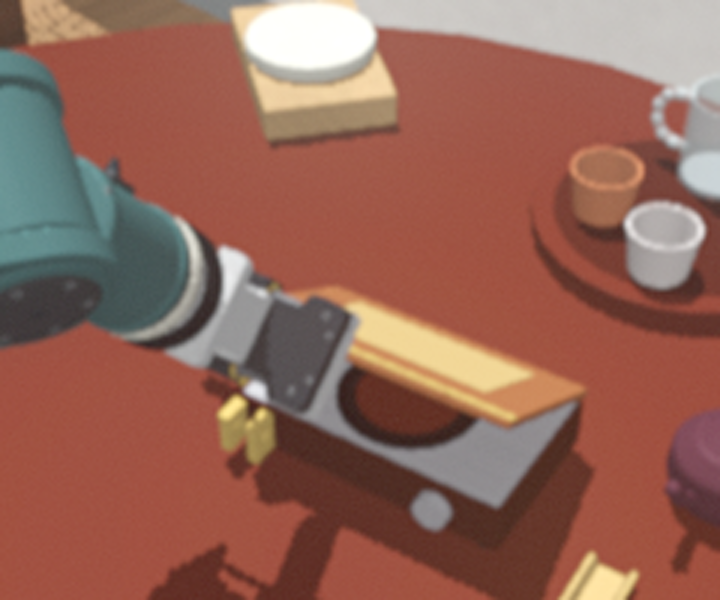

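Call:
play_rows:
  rows:
    - [0, [0.5, 0.05, 0.9], [0, 0, 0]]
    - [0, [1.1, 0.15, 1.7], [0, 0, 0]]
    - [0, [1.8, 0.25, 2.5], [0, 0, 0]]
    - [0, [2.5, 0.35, 3.2], [0, 0, 0]]
    - [0, [3.3, 0.5, 3.9], [0, 0, 0]]
    - [0, [4.2, 0.65, 4.6], [0, 0, 0]]
    - [0, [5.2, 0.8, 5.3], [0, 0, 0]]
    - [0, [5.2, 0.8, 5.3], [0, 0, 0]]

```text
time: 14.67
tool_pos: [0.5785, -0.0042, 0.17]
ee_rot: [3.141, 0.701, -2.977]
wrist_force: [-1.3, 0.1, -0.1]
width: 0.0005
```

```bash
python3 - <<'E'
from plan import *
o=get_obs();print(o['joint_positions'].round(2),o['tool_pos'],loc(o['tool_pos'],O,yaw),o['wrist_force'])
for t in range(50,96,5): print(t,((tcp(np.radians(t),y=.055)-o['tool_pos'])*100).round(2))
E
```

```text
[-0.28 -0.31  1.96  0.37  0.87 -2.16] [ 0.57845461 -0.00418849  0.16999036] [-0.00903289  0.05424077] [-1.25563071  0.11641664 -0.13594302]
50 [-2.25 -0.3  -1.51]
55 [-1.29 -0.14 -0.76]
60 [-0.27  0.03 -0.1 ]
65 [0.81 0.21 0.47]
70 [1.93 0.4  0.94]
75 [3.09 0.59 1.31]
80 [4.27 0.79 1.57]
85 [5.47 0.99 1.73]
90 [6.69 1.19 1.79]
95 [7.9  1.4  1.73]
```

Call:
play_rows:
  rows:
    - [0, [0.8, 0.2, 0.3], [0, 0, 0]]
    - [0, [1.6, 0.3, 0.6], [0, 0, 0]]
    - [0, [2.4, 0.45, 0.8], [0, 0, 0]]
    - [0, [3.2, 0.6, 1.0], [0, 0, 0]]
    - [0, [3.9, 0.7, 1.2], [0, 0, 0]]
    - [0, [4.6, 0.8, 1.3], [0, 0, 0]]
    - [0, [5.2, 0.9, 1.4], [0, 0, 0]]
    - [0, [5.6, 1.0, 1.4], [0, 0, 0]]

```text
time: 15.33
tool_pos: [0.6337, 0.005, 0.1827]
ee_rot: [-3.142, 0.701, -2.977]
wrist_force: [-4.6, -1.6, 3.6]
width: 0.0005
```

Call:
play_rows:
  rows:
    - [0, [0.3, 0.05, 0], [0, 0, 0]]
    - [0, [0.6, 0.1, 0], [0, 0, 0]]
    - [0, [0.9, 0.15, 0], [0, 0, 0]]
    - [0, [0.9, 0.15, 0], [0, 0, 0]]
    - [0, [0.9, 0.15, 0], [0, 0, 0]]

```text
time: 15.75
tool_pos: [0.6415, 0.0067, 0.1808]
ee_rot: [3.14, 0.698, -2.978]
wrist_force: [0.4, -1.4, 0.4]
width: 0.0001
```

```bash
python3 - <<'E'
from plan import *
o=get_obs();p=loc(o['tool_pos'],O,yaw);print(o['joint_positions'].round(2),o['tool_pos'],p,o['wrist_force'])
C=np.array([p[0],o['tool_pos'][2]])+.008*a; print('angle',np.arctan2(C[1]-.052,.065-C[0]))
s=snap('side')
cv2.imwrite('pics/s3.png',cv2.resize(s['pixels'][60:280,200:440,::-1],None,fx=2.7,fy=2.7,interpolation=cv2.INTER_CUBIC))
E
```

```text
[-0.21 -0.16  1.82  0.32  0.84 -2.08] [0.64149268 0.00669612 0.18075655] [0.05493703 0.05459142] [ 0.37317249 -1.38097048  0.36073943]
angle 1.5414197679263784
```

View pics/s3.png

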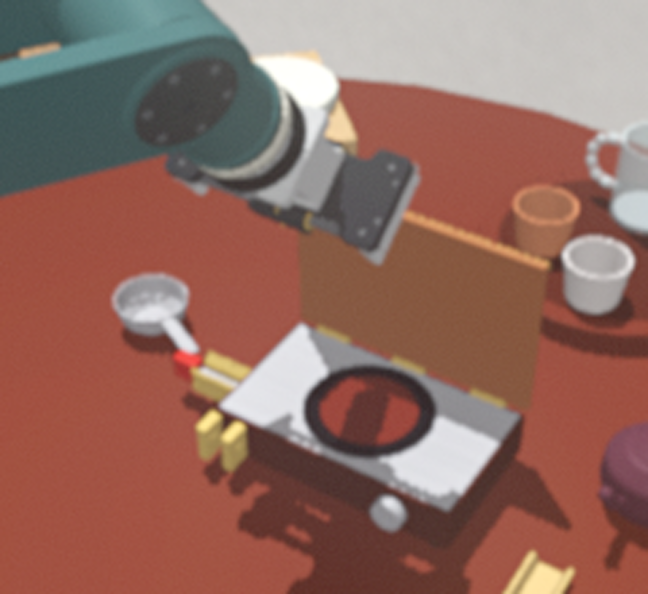

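```bash
python3 - <<'E'
from plan import *
s=snap('side')
for th in (1.4,1.45,1.5,1.55,1.6,1.65,1.7):
    P=[]
    for u in(0,.008):
        P.append(W(.065-.15*np.cos(th)+u*np.sin(th),-.11,.052+.15*np.sin(th)+u*np.cos(th)))
    print(th,((proj(s,P)-[200,60])*2.7).round(1).tolist())
print(((proj(s,[W(.065,-.11,.052)])-[200,60])*2.7))
E
```

```text
1.4 [[531.2, 286.9], [536.3, 279.7]]
1.45 [[536.0, 280.4], [541.0, 273.6]]
1.5 [[540.7, 274.2], [545.7, 267.9]]
1.55 [[545.3, 268.5], [550.2, 262.7]]
1.6 [[549.9, 263.3], [554.6, 258.0]]
1.65 [[554.3, 258.5], [558.9, 253.7]]
1.7 [[558.6, 254.2], [563.1, 249.9]]
[[526.34462164 413.76266104]]
```

Call:
play_rows:
  rows:
    - [0, [-1, -0.15, 0], [0, 0, 0]]
    - [0, [-3, -0.5, 0], [0, 0, 0]]
    - [0, [-6, -1, 1], [0, 0, 0]]
    - [0, [-9, -1.5, 3], [0, 0, 0]]
    - [0, [-12, -2, 5], [0, 0, 0]]
    - [0, [-12, -2, 6], [0, 0, 0]]
    - [0, [-12, -2, 6], [0, 0, 0]]
    - [0, [-12, -2, 6], [0, 0, 0]]

```text
time: 16.52
tool_pos: [0.5213, -0.0135, 0.2416]
ee_rot: [3.142, 0.699, -2.978]
wrist_force: [-0.2, -0.2, -1.4]
width: 0.0005
```

```bash
python3 - <<'E'
from plan import *
o=get_obs();print(o['tool_pos'],o['wrist_force'],o['joint_positions'].round(2))
s=snap('side')
A=cv2.resize(s['pixels'][60:280,220:440,::-1],None,fx=2.7,fy=2.7,interpolation=cv2.INTER_CUBIC)
cv2.imwrite('pics/s4.png',A)
for th in (1.45,1.5,1.55,1.6,1.65,1.7):
    P=[W(.065-.15*np.cos(th)+u*np.sin(th),y,.052+.15*np.sin(th)+u*np.cos(th)) for y in(-.11,.11) for u in (0,.008)]
    print(th,((proj(s,P)-[220,60])*2.7).round(1).tolist())
E
```

```text
[ 0.52133533 -0.01347821  0.24162011] [-0.18683451 -0.2481808  -1.36890544] [-0.35 -0.49  1.94  0.37  1.09 -2.16]
1.45 [[482.0, 280.4], [487.0, 273.6], [231.0, 186.0], [236.6, 180.2]]
1.5 [[486.7, 274.2], [491.7, 267.9], [236.3, 180.7], [241.9, 175.4]]
1.55 [[491.3, 268.5], [496.2, 262.7], [241.6, 175.9], [247.2, 171.0]]
1.6 [[495.9, 263.3], [500.6, 258.0], [246.9, 171.5], [252.4, 167.1]]
1.65 [[500.3, 258.5], [504.9, 253.7], [252.1, 167.6], [257.6, 163.6]]
1.7 [[504.6, 254.2], [509.1, 249.9], [257.2, 164.1], [262.6, 160.6]]
```

View pics/s4.png

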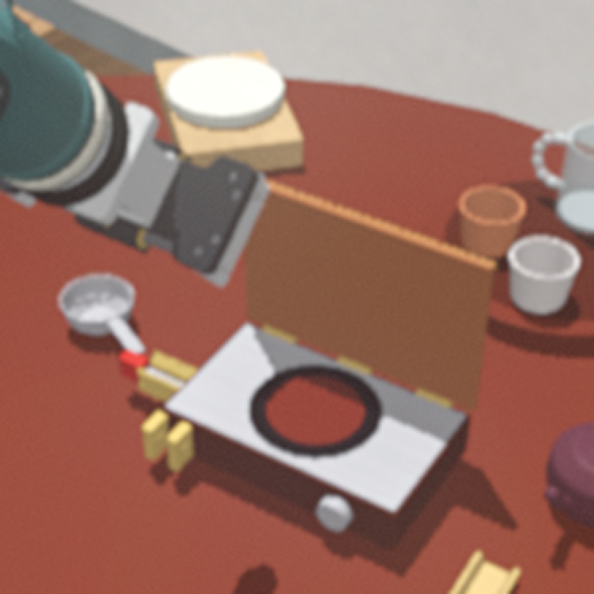

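```bash
python3 -c "
from bench import *
print(close_job())"
```

```text
the job is handed in; nothing more can be done
None
```

I drew the pin out of its bore, laid it in the brass notch, folded the cover up by its front lip to upright, and handed the job in at about 16.6 s. The hand-in reported no verdict.

- **Cover:** in the last side picture it stands at about 1.56 rad. The fingertip's last contact position, before I backed off, gave 1.54 rad. Both are inside the 1.47 to 1.67 rad limits.
- **Pin:** the picture taken right after release shows its shaft lying along the notch and the grip just outside the outer end. From the tool position I put the grip about 37 mm out from the notch's middle. The last side picture shows it unchanged.
- **Robot:** the gripper is closed and well clear of everything, with the wrist force near zero (about 1.4 N, close to its usual noise).
- **Teapot, strainer and scoop:** I saw no sign of contact and they look undisturbed in the pictures. I did not re-measure their positions at the end.

No check failed or disagreed, but joint 6 came to -2.50 rad while reaching under the lip, close to its -2.57 rad limit.

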